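# Free the seized specimen holder from the cooling block

### The arm

A 6-joint arm with a two-finger parallel gripper is mounted at the origin on the work surface. World frame = base frame: x ahead of the robot, y to its left, z up, the work surface at z = 0. Lengths are in m, angles in rad, forces in N, time in s.
With the tool pointing down it reaches from about 0.375 to 0.925 m from the base axis. Payload 5.7 kg.
Tool frame: the origin (TCP) lies at the centre of the arm's flange, where the gripper is bolted on; the fingertips stand ctrl.tip_extent ahead of it and the grasp point (between the pads) lies 163 mm ahead of it (ctrl.tip_extent is the distance from the TCP to the fingertips, in m); z points along the fingers, y is the direction in which the jaws open and shut (so a half turn about z gives the same grasp; the last joint's range is limited). The gripper opens to 88 mm and grips with 3 to 60 N. Pads are 20 mm wide; open, the fingers measure 115 mm over their backs; the gripper's body (75 mm by 178 mm) begins 61 mm behind the grasp point.
Start: joints at [-1.439, 0.359, 1.51, -0, 1.272, -0.115], TCP at [0.147, -0.582, 0.405] pointing down, gripper open.
Joint ranges: [-2.97, 2.97], [-1.01, 2.36], [0.21, 2.38], [-0.96, 4.11], [0.2, 2.71], [-2.98, 2.98]. Speed limits (rad/s): [2.39, 2.39, 3.14, 3.14, 3.14, 3.14].

### API

Orientations are given as a unit quaternion [w, x, y, z].
In Python, from workcell import ctrl gives the robot as it stands.
- The arm moves only by the shell command python3 -m handwheel 'ROWS' [OPENING] [FORCE]. ROWS is text: rows parted by semicolons, each of 6 numbers parted by spaces: the shift along the tool's x, y, z in cm, then the turn, a rotation vector about the tool's x, y, z in rad. A call has 1 to 8 rows; each row shifts and turns the pose as measured when the row begins, along the tool's axes as they then stand; what a row does not reach is not made up. A row lasts 1/8 s, in which the tool goes at most 62.5 mm and 10.7 degrees, less where a joint would pass 70% of its speed; a pose out of reach is approached as far as the arm can. A call is refused whole if a number of a shift passes 6.25 or a number of a turn 0.188, either way. A call with a gripper value outside its range is refused whole. OPENING is the gripper's target within -1 to 1 (shut at 1, half-way at 0, fully open at -1), set as the call begins (- or left out, the last holds). The fingers move at their own pace and stop on an object; FORCE is the grip in N (left out, the last holds). Time passes only in rows, so rows that do not move let the fingers close. It gives the time, the measured TCP pose, the force and the opening at its end, in the units of the state.
- ctrl.sense(): the state, without advancing time (a new reading comes with each control period).
- ctrl.get_image(name): name is "side" or "top" or "wrist"; returns a dict with "img" (480x640x3 uint8, blue, green, red), "fx", "fy", "cx", "cy" (pixels), "D" ([k1, k2, p1, p2, k3] as OpenCV has them; the pictures are not rectified), "R" (3x3) and "t" (3): a world point X has camera coordinates R X + t; the wrist camera has in their place "tool_from_camera" (4x4, takes a point from camera to tool coordinates, whose origin is the TCP and whose axes are the flange's). Camera axes: x right, y down, z forward; pixel columns grow to the right and rows downward; lengths in m; the calibration is good to about 2 mm. A picture is of the moment at which its call begins: read the wrist's pose just before it. There is no depth.
- ctrl.finish_job(): hands the job in, once; it reports no verdict.
The state is a dict: "time": time; "joint_pos": joint angles; "joint_velocities": joint speeds; "effort": joint torques, N m; "eef_pos": TCP position; "orientation": TCP orientation; "force": force on the tool from outside, world axes, zero at the start; "moment": the same for the moment, N m; "opening": finger opening in m.
Only numpy, scipy, OpenCV 4.12 (cv2) and the standard library are available. Lean on these libraries where they do the work, as an engineer would, in place of code of your own. Each camera call takes 0.05 s, during which the arm holds its last target.

### The job

The specimen holder with the oblong (rectangular) head has seized in its socket in the cooling block. Work it out by twisting it back and forth by about 60 degrees while pulling it up 3 to 4 mm with each turn (a straight pull only lifts the whole block off its base, which must not happen). Then stand it upright in the white tray and leave the round-headed holder in its socket.

Things in the scene. Friction and masses are not known exactly. Their poses are not given: they have to be found in the camera images.
- holder_head (a point): Middle of the metal head of the seized holder, 46 mm long (its x) x 30 mm wide (its y) x 34 mm tall; grip it across the 30 mm. Under it a coaxial stem, 22 mm diameter, 24 mm long, sits in the socket: out after 24 mm of rise. This point is 41 mm above the stem's foot; z is up the stem. Starts turned up to 30 degrees to the block, in either socket. 0.12 to 0.2 kg.
- block_top (a point): Centre of the top face (57 mm up) of the aluminium block, 80 (x) x 180 (y) mm, 1.8 kg. It lies unfastened on a fixed base 100 x 220 mm; pins let it only rise. Sockets 50 mm either side along y, each with a collar 33 mm wide, 10 mm tall. Stem friction: about 36 N to a straight pull, 0.4 N m to a twist; as it opposes the sliding, a turning stem yields to a small pull.
- other_head (a point): Middle of the head of the round-headed specimen holder, which stands in the other socket of the block and stays there: a metal head 36 mm in diameter and 34 mm tall, on the same stem. z is up.
- tray_in (a point): Centre of the inner floor of the open white tray, fixed on the bench: 160 x 160 mm outside, 22 mm tall, walls 4 mm thick. z is up.
Not all that is in view belongs to the job. Leave any blue or yellow look-alike of the part that bears holder_head alone.

How it is judged:
On the way:
1. the oblong-headed holder is drawn out of its socket while the block stays on its base (z of holder_head in the frame of block_top above 0.052 m and distance of block_top from where it was at the start of the episode below 0.015 m), for 0.1 s.
At the end, for the whole second after the job is handed in: The oblong-headed holder stands upright (within 10 degrees) on its stem on the floor of the white tray, let go; the block sits on its base (within 15 mm) and the round-headed holder is still in its socket (within 15 mm of where it was) (x of holder_head in the frame of tray_in between -0.07 and 0.07 m and y of holder_head in the frame of tray_in between -0.07 and 0.07 m and z of holder_head in the frame of tray_in between 0.036 and 0.046 m and angle between holder_head's own z axis and vertical below 0.17 rad and distance of holder_head from where it was at the start of the episode above 0.1 m and distance of each of block_top, other_head from where it was at the start of the episode below 0.015 m); the robot touches nothing.
It fails at once if the cooling block is lifted more than 15 mm off its base (distance of block_top from where it was at the start of the episode above 0.015 m).
It fails at once if the round-headed holder is pulled out or shifted by more than 20 mm (distance of other_head from where it was at the start of the episode above 0.02 m).
It also fails if it takes over 61 s, if anything falls off the work surface, if the arm or the gripper's body presses on something with over 40 N, if the wrist force passes 120 N, or if a joint passes its speed limit or range.

## Working session

There is one attempt and no reset: what is moved stays moved. The work goes in short steps, Python scripts to look and compute and a shell command to move; the robot and the scene stay as the last step left them, time stands still between calls to the robot, and variables do not carry over. Pictures are saved under pics/ and viewed, and the job is handed in when it is done.

```bash
ls; mkdir -p pics; python3 - <<'E'
from workcell import ctrl
import cv2
print(ctrl.sense(), ctrl.tip_extent)
for n in ("side","top","wrist"):
    d=ctrl.get_image(n); cv2.imwrite(f"pics/{n}0.png",d["img"])
    print(n,{k:v for k,v in d.items() if k!="img"})
E
```

```text
pics
{'time': 0.0, 'joint_pos': array([-1.43907605e+00,  3.59492659e-01,  1.51142676e+00, -4.51796255e-06,
        1.27250934e+00, -1.15112492e-01]), 'joint_velocities': array([ 0.00063659,  0.00093096, -0.00088878, -0.00165336, -0.00020152,
        0.00043451]), 'effort': array([-2.15697888e-03, -5.15379989e+01, -2.70721436e+01,  6.73286989e-02,
        3.47019872e-02, -1.17417094e-04]), 'eef_pos': array([ 0.14653691, -0.58145695,  0.40381881]), 'orientation': array([-9.18003187e-04,  9.92393360e-01,  1.23103925e-01, -9.78186486e-06]), 'force': array([-0.63020869, -0.14257495,  0.47248962]), 'moment': array([ 0.01186781, -0.01910586,  0.03916939]), 'opening': 0.087913309898812} 0.182
side {'fx': 459.29984098481765, 'fy': 459.29984098481765, 'cx': 318.52913405825353, 'cy': 239.9554957044794, 'D': array([-0.12182847,  0.        ,  0.        ,  0.        ,  0.        ]), 'R': array([[-0.97606457, -0.21742959,  0.00472454],
       [-0.12454439,  0.54102019, -0.83173664],
       [ 0.17828809, -0.81241709, -0.55515028]]), 't': array([0.56119586, 0.15966389, 0.71290796])}
top {'fx': 446.58
[... 250 characters left out ...]
1e-01,  3.28042942e-03, -1.08359595e-01],
       [ 1.08407720e-01,  3.53720864e-02, -9.93477016e-01]]), 't': array([-0.02444343,  0.55734222,  0.671345  ])}
wrist {'fx': 405.18359148077104, 'fy': 405.18359148077104, 'cx': 318.260232720181, 'cy': 242.5348010380561, 'D': array([-0.0661048,  0.       ,  0.       ,  0.       ,  0.       ]), 'tool_from_camera': array([[-6.74579434e-04, -9.59927306e-01, -2.80248304e-01,
         7.74186108e-02],
       [ 9.99999639e-01, -7.92176844e-04,  3.06346163e-04,
         5.52831862e-04],
       [-5.16076264e-04, -2.80247997e-01,  9.59927494e-01,
         2.06656505e-02],
       [ 0.00000000e+00,  0.00000000e+00,  0.00000000e+00,
         1.00000000e+00]])}
```

View pics/top0.png

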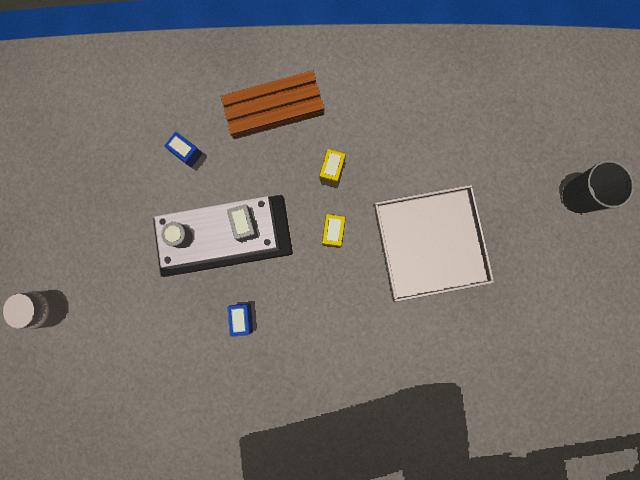

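View pics/side0.png

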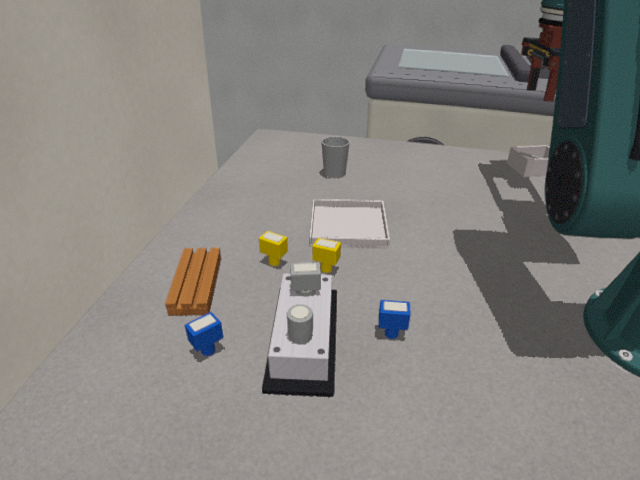

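View pics/wrist0.png

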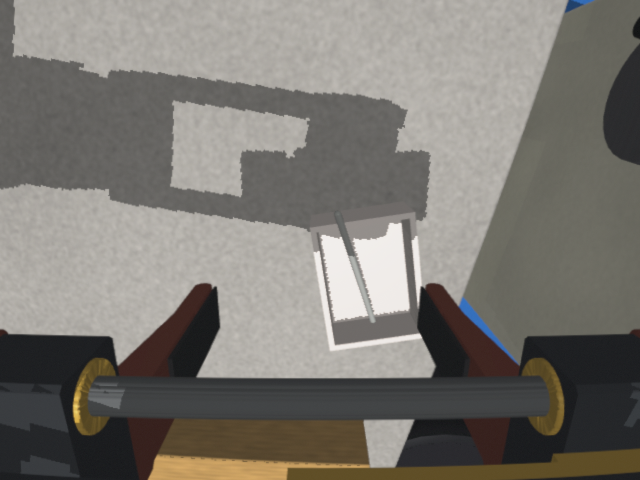

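The top view shows the oblong head at about (241,222), the round head at (174,234) and the tray centre at about (434,243). The two blue and two yellow pieces are the look-alikes. Next I'll measure positions with masks.

```bash
cat > h.py <<'E'
import numpy as np, cv2
def ray(d,uv):
    K=np.array([[d["fx"],0,d["cx"]],[0,d["fy"],d["cy"]],[0,0,1]])
    p=cv2.undistortPoints(np.array(uv,float).reshape(-1,1,2),K,d["D"]).reshape(-1,2)
    v=np.c_[p,np.ones(len(p))]@d["R"]
    return -d["R"].T@d["t"],v
def onz(d,uv,z):
    c,v=ray(d,uv); return c+v*((z-c[2])/v[:,2])[:,None]
def tri(d1,u1,d2,u2):
    c1,v1=ray(d1,u1); c2,v2=ray(d2,u2); v1=v1[0];v2=v2[0]
    s=np.linalg.lstsq(np.c_[v1,-v2],c2-c1,rcond=None)[0]
    a=c1+s[0]*v1;b=c2+s[1]*v2; return (a+b)/2,np.linalg.norm(a-b)
def proj(d,X):
    K=np.array([[d["fx"],0,d["cx"]],[0,d["fy"],d["cy"]],[0,0,1]])
    return cv2.projectPoints(np.array(X,float).reshape(-1,3),cv2.Rodrigues(d["R"])[0],d["t"],K,d["D"])[0].reshape(-1,2)
E
python3 - <<'E'
from workcell import ctrl
import cv2
a=ctrl.get_image("top")["img"]; b=ctrl.get_image("side")["img"]
cv2.imwrite("pics/topc.png",cv2.resize(a[180:290,140:300],None,fx=5,fy=5,interpolation=cv2.INTER_CUBIC))
cv2.imwrite("pics/sidec.png",cv2.resize(b[250:400,250:350],None,fx=4,fy=4,interpolation=cv2.INTER_CUBIC))
E
```

```text
(no output)
```

View pics/topc.png

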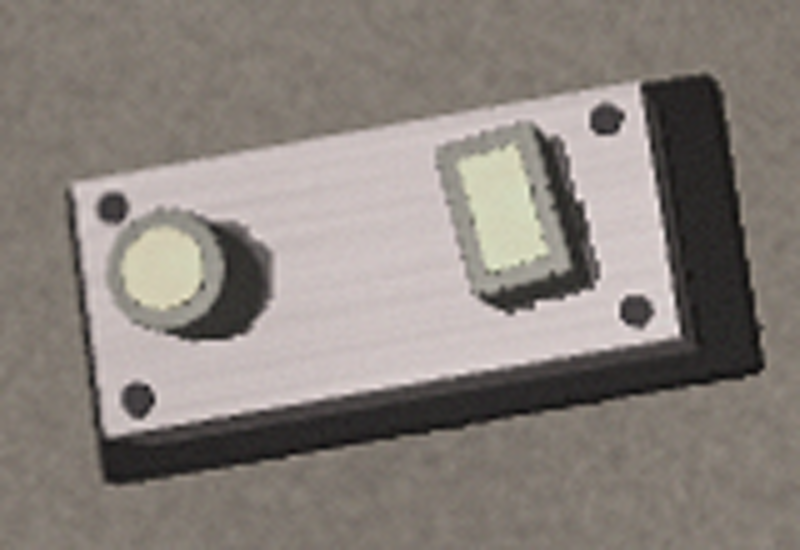

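View pics/sidec.png

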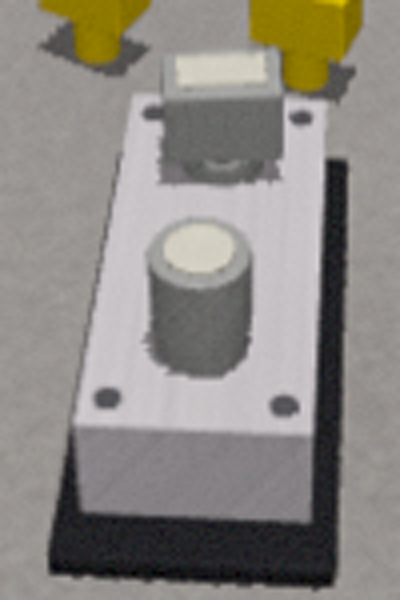

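```bash
python3 - <<'E'
from workcell import ctrl
import cv2,numpy as np
from h import *
T=ctrl.get_image("top");S=ctrl.get_image("side")
def cream(d,box):
    x0,y0,x1,y1=box; c=d["img"][y0:y1,x0:x1].astype(int)
    m=((c[...,2]-c[...,0]>18)&(c[...,1]>170)).astype(np.uint8)
    n,l,s,ce=cv2.connectedComponentsWithStats(m)
    i=1+np.argmax(s[1:,4]); 
    cnt=cv2.findContours((l==i).astype(np.uint8),0,1)[0][0]
    return ce[i]+[x0,y0],s[i],cv2.boxPoints(cv2.minAreaRect(cnt))+[x0,y0]
for nm,bt,bs in (("obl",(225,200,262,245),(285,255,325,290)),("rnd",(160,215,190,250),(285,300,320,345))):
    ct,st,bxt=cream(T,bt); cs,ss,bxs=cream(S,bs)
    print(nm,ct,st,cs,ss,tri(T,ct,S,cs))
    P=onz(T,bxt,.102); print(onz(T,ct,.102),P[:,:2].round(4).tolist())
    e=P[1]-P[0];f=P[2]-P[1];print(np.linalg.norm(e),np.linalg.norm(f),np.degrees(np.arctan2(e[1],e[0])),np.degrees(np.arctan2(f[1],f[0])))
cr=np.array([[70,185],[640,83],[692,340],[105,438]])
P=onz(T,cr/5+[139.6,179.6],.057);print(P.round(4),P.mean(0))
for i in range(4):
    e=P[(i+1)%4]-P[i];print(np.linalg.norm(e),np.degrees(np.arctan2(e[1],e[0])))
tr=np.array([[375,203],[471,186],[493,282],[396,300]])
P=onz(T,tr,.022);print(P.round(4),P.mean(0))
# head sides, grey oblong outline top
g=np.array([[436,148],[532,122],[578,272],[477,295]])
P=onz(T,g/5+[139.6,179.6],.102);print(P.round(4),P.mean(0))
for i in range(4):
    e=P[(i+1)%4]-P[i];print(np.linalg.norm(e),np.degrees(np.arctan2(e[1],e[0])))
E
```

```text
obl [240.00348432 221.21602787] [  7   9  17  25 287] [299. 265.] [14 10  1  1  1] (array([0.5839055 , 0.07433366, 0.10581817]), np.float64(0.01079775159105158))
[[0.57908684 0.07420004 0.102     ]] [[0.5928, 0.0877], [0.5976, 0.0699], [0.5652, 0.0606], [0.5605, 0.0782]]
0.018397684915105184 0.03372436220265073 -75.02756477628076 -163.86879525293952
rnd [171.99516908 233.22222222] [  4  10  17  17 207] [294. 309.] [9 9 1 1 1] (array([0.56627671, 0.17210579, 0.10657706]), np.float64(0.009163099300692135))
[[0.56229151 0.17288435 0.102     ]] [[0.5612, 0.1891], [0.5779, 0.1727], [0.5625, 0.1567], [0.546, 0.173]]
0.023381823632817603 0.02219293290427063 -44.66058525223282 -133.72692686948994
[[0.5943 0.2193 0.057 ]
 [0.6247 0.0412 0.057 ]
 [0.5455 0.0244 0.057 ]
 [0.5157 0.2051 0.057 ]] [0.57005518 0.1225184  0.057     ]
0.18072683382936153 -80.3241987225512
0.08097896954762342 -168.06004314822994
0.18312301743912587 99.34664740175972
0.07986781452577846 10.254056511754465
[[ 0.62   -0.1265  0.022 ]
 [ 0.6473 -0.2815  0.022 ]
 [ 0.4934 -0.3105  0.022 ]
 [ 0.4661 -0.1571  0.022 ]] [ 0.55670278 -0.21889477  0.022     ]
[[0.5966 0.0937 0.102 ]
 [0.604  0.066  0.102 ]
 [0.5606 0.0521 0.102 ]
 [0.5542 0.0809 0.102 ]] [0.57884139 0.07317229 0.102     ]
0.028610473170549225 -75.14313889232025
0.04553013645964719 -162.17494426250178
0.02954969977613764 102.6304177763835
0.044344488429062974 16.718666046064293
```

```bash
python3 -m handwheel '2 -1.8 0 0 0 0;4.4 -4.05 0 0 0 0;4.4 -4.05 0 0 0 0;4.4 -4.05 0 0 0 0;4.4 -4.05 0 0 0 0;4.4 -4.05 0 0 0 0;4.4 -4.05 0 0 0 0;4.4 -4.05 0 0 0 0' -1 60; cat > t.py <<'E'
import sys,numpy as np
from scipy.spatial.transform import Rotation as Ro
from workcell import ctrl
s=ctrl.sense();q=s["orientation"];R=Ro.from_quat(np.r_[q[1:],q[0]])
g=np.array([float(a) for a in sys.argv[1:4]])-s["eef_pos"]
M=R.as_matrix();yaw=np.degrees(np.arctan2(M[1,0],M[0,0]))
# target: tool down with yaw
y=np.radians(float(sys.argv[4]));T=np.array([[np.cos(y),np.sin(y),0],[np.sin(y),-np.cos(y),0],[0,0,-1]])
print("t",s["time"],"pos",s["eef_pos"].round(4),"yaw",yaw.round(2),"q",s["joint_pos"].round(3),"f",s["force"].round(1),"m",s["moment"].round(2),"op",s["opening"].round(4))
print("shift cm",(M.T@g*100).round(2),"turn",Ro.from_matrix(M.T@T).as_rotvec().round(4))
E
python3 t.py .579 .0735 .35 16.5
```

```text
time: 1.35
eef_pos: [0.3966, -0.2034, 0.4046]
orientation: [0.003, 0.993, 0.119, 0.002]
force: [1.1, -0.9, 0.1]
opening: 0.0877Traceback (most recent call last):
  File "t.py", line 9, in <module>
    print("t",s["time"],"pos",s["eef_pos"].round(4),"yaw",yaw.round(2),"q",s["joint_pos"].round(3),"f",s["force"].round(1),"m",s["moment"].round(2),"op",s["opening"].round(4))
                                                                                                                                                         ^^^^^^^^^^^^^^^^^^
AttributeError: 'float' object has no attribute 'round'
```

```bash
sed -i 's/s\["opening"\].round(4)/round(s["opening"],4)/' t.py; python3 t.py .579 .0735 .35 16.5
```

```text
t 1.35 pos [ 0.3966 -0.2034  0.4046] yaw 13.64 q [-0.628  0.132  1.828 -0.002  1.175  0.705] f [ 1.1 -0.9  0.1] m [-0.04  0.01 -0.04] op 0.0877
shift cm [ 24.25 -22.64   5.39] turn [ 0.0061 -0.0024 -0.05  ]
```

```bash
python3 -m handwheel '4.1 -3.8 .5 0 0 -0.01;4.1 -3.8 .9 0 0 -0.01;4.1 -3.8 .9 0 0 -0.01;4.1 -3.8 .9 0 0 -0.01;4.1 -3.8 .9 0 0 -0.01;3.8 -3.6 1.2 0 0 0;0 0 0 0 0 0' ; python3 t.py .579 .0735 .30 16.5
```

```text
time: 2.22
eef_pos: [0.5795, 0.0915, 0.351]
orientation: [0.005, 0.989, 0.147, 0.005]
force: [0.6, 0.0, 0.4]
opening: 0.0878
t 2.225 pos [0.5795 0.0915 0.351 ] yaw 16.91 q [ 0.042  0.39   1.607 -0.009  1.134  1.321] f [0.6 0.  0.4] m [-0.03  0.02  0.06] op 0.0878
shift cm [-0.62  1.65  5.11] turn [ 0.0104 -0.0087  0.0071]
```

```bash
python3 -m handwheel '-0.6 1.6 1 0.01 -0.008 0.007;0 0 0 0 0 0;0 0 0 0 0 0' ; python3 t.py .579 .0735 .30 16.5; python3 - <<'E'
from workcell import ctrl
import cv2
cv2.imwrite("pics/w1.png",ctrl.get_image("wrist")["img"])
E
```

```text
time: 2.6
eef_pos: [0.5771, 0.0706, 0.3405]
orientation: [0.0, 0.99, 0.142, -0.001]
force: [-0.4, -0.6, -0.5]
opening: 0.0876
t 2.6 pos [0.5771 0.0706 0.3405] yaw 16.36 q [ 3.000e-03  3.970e-01  1.625e+00 -1.000e-03  1.121e+00  1.289e+00] f [-0.4 -0.6 -0.5] m [-0.02 -0.03 -0.04] op 0.0876
shift cm [ 0.27 -0.23  4.05] turn [ 0.0003  0.0018 -0.0024]
```

View pics/w1.png

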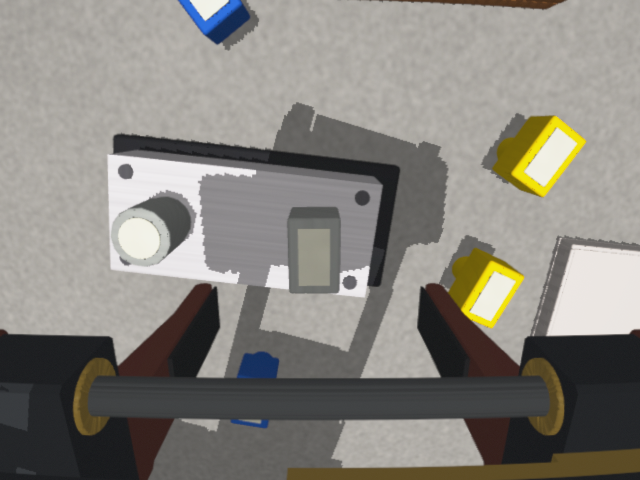

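The wrist view has the oblong head's label at about (314,257). Its edges line up with the image axes, so the yaw looks right. I'll cross-check its position by casting the ray onto z=0.102.

```bash
cat > wr.py <<'E'
import numpy as np
from scipy.spatial.transform import Rotation as Ro
def wcam(ctrl):
    s=ctrl.sense();d=ctrl.get_image("wrist");q=s["orientation"];W=np.eye(4)
    W[:3,:3]=Ro.from_quat(np.r_[q[1:],q[0]]).as_matrix();W[:3,3]=s["eef_pos"]
    C=np.linalg.inv(W@d["tool_from_camera"]);d["R"]=C[:3,:3];d["t"]=C[:3,3];return d
E
python3 - <<'E'
from workcell import ctrl
from h import *; from wr import wcam
d=wcam(ctrl)
im=d["img"][190:300,270:360]
cv2.imwrite("pics/w2.png",cv2.resize(im,None,fx=5,fy=5,interpolation=cv2.INTER_CUBIC))
m=((im[...,2].astype(int)-im[...,0]>15)).astype(np.uint8)
n,l,s,c=cv2.connectedComponentsWithStats(m);i=1+np.argmax(s[1:,4]);print(s[i],c[i]+[270,190])
cnt=cv2.findContours((l==i).astype(np.uint8),0,1)[0][0];print(cv2.minAreaRect(cnt))
P=onz(d,cv2.boxPoints(cv2.minAreaRect(cnt))+[270,190],.102);print(P.mean(0),P[:,:2])
for k in range(2):
    e=P[k+1]-P[k];print(np.degrees(np.arctan2(e[1],e[0])))
P=onz(d,[[142,238]],.102);print("round",P)
E
```

```text
[ 29  51  30  31 342] [316.85380117 255.39181287]
((43.5, 66.0), (30.0, 29.0), 90.0)
[0.58159291 0.07399432 0.102     ] [[0.58789486 0.08426217]
 [0.59245338 0.06869423]
 [0.57534281 0.06355078]
 [0.57068058 0.0794701 ]]
-73.67919398871034
-163.26918075763464
round [[0.5646362  0.17001385 0.102     ]]
```

View pics/w2.png

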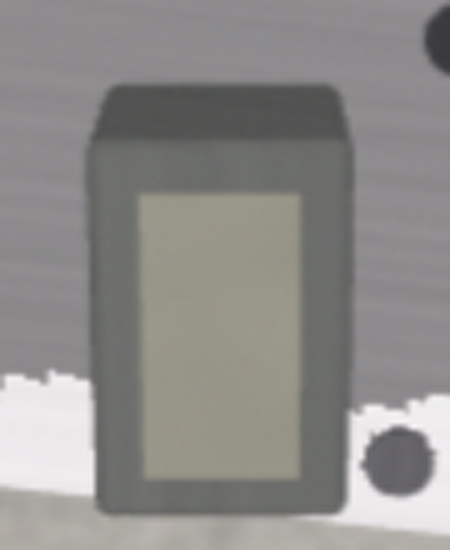

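```bash
python3 -m handwheel '0.35 -0.2 2 0 0 0;0 0 2 0 0 0;0 0 0 0 0 0;0 0 0 0 0 0'; python3 t.py .580 .0737 .255 16.5
```

```text
time: 3.2
eef_pos: [0.5805, 0.0725, 0.3024]
orientation: [0.001, 0.99, 0.141, 0.001]
force: [0.4, -0.5, -0.5]
opening: 0.0878
t 3.2 pos [0.5805 0.0725 0.3024] yaw 16.26 q [ 6.000e-03  4.450e-01  1.656e+00 -1.000e-03  1.037e+00  1.294e+00] f [ 0.4 -0.5 -0.5] m [-0.   -0.01  0.03] op 0.0878
shift cm [-0.02 -0.13  4.74] turn [ 0.0014 -0.0025 -0.0042]
```

```bash
python3 -m handwheel '0 -0.1 2 0 0 -0.004;0 0 2 0 0 0;0 0 0.6 0 0 0;0 0 0 0 0 0;0 0 0 0 0 0'; python3 t.py .580 .0737 .255 16.5
```

```text
time: 3.82
eef_pos: [0.5827, 0.0733, 0.2607]
orientation: [0.001, 0.99, 0.143, 0.006]
force: [0.2, 0.6, 0.6]
opening: 0.0876
t 3.825 pos [0.5827 0.0733 0.2607] yaw 16.48 q [ 8.000e-03  5.000e-01  1.690e+00 -1.000e-03  9.410e-01  1.292e+00] f [0.2 0.6 0.6] m [-0.01 -0.04  0.03] op 0.0876
shift cm [-0.25 -0.12  0.56] turn [ 0.0038 -0.0108 -0.0004]
```

```bash
python3 -m handwheel '-0.2 -0.05 0.4 0.004 -0.011 0;0 0 0.15 0 0 0;0 0 0 0 0 0;0 0 0 0 0 0'; python3 t.py .580 .0737 .255 16.5;  python3 - <<'E'
from workcell import ctrl
import cv2
cv2.imwrite("pics/w3.png",ctrl.get_image("wrist")["img"])
cv2.imwrite("pics/s3.png",cv2.resize(ctrl.get_image("side")["img"][200:380,220:400],None,fx=3,fy=3))
E
```

```text
time: 4.32
eef_pos: [0.581, 0.0732, 0.2561]
orientation: [-0.0, 0.99, 0.143, 0.001]
force: [0.8, 0.9, -0.3]
opening: 0.0879
t 4.325 pos [0.581  0.0732 0.2561] yaw 16.48 q [0.007 0.506 1.692 0.    0.942 1.29 ] f [ 0.8  0.9 -0.3] m [-0.01  0.01 -0.02] op 0.0879
shift cm [-0.08 -0.08  0.11] turn [ 0.0001 -0.0011 -0.0004]
```

View pics/w3.png

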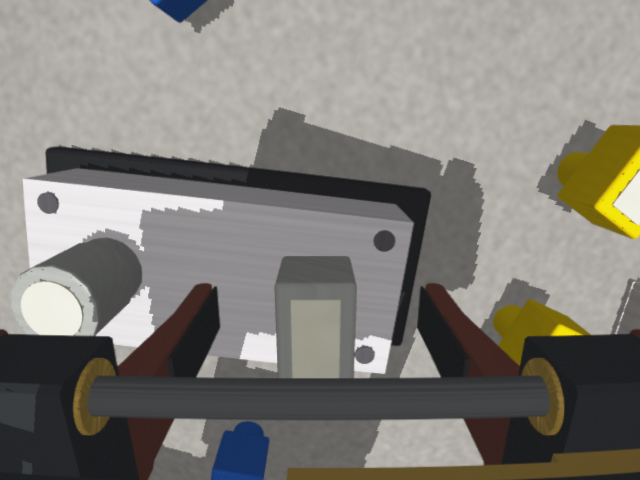

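View pics/s3.png

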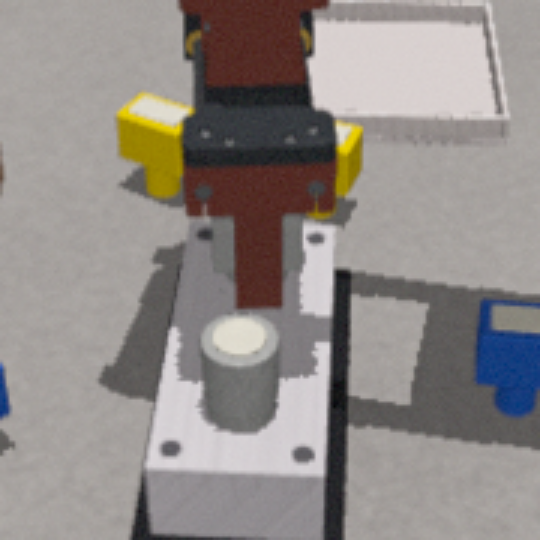

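The head sits between the fingers (columns 275–355 against a jaw centre of about 320), and the fingertips are above the collar. I'll close the gripper at 60 N.

```bash
python3 -m handwheel '-0.05 -0.05 0 0 0 0;0 0 0 0 0 0;0 0 0 0 0 0;0 0 0 0 0 0;0 0 0 0 0 0;0 0 0 0 0 0' 1 60; python3 t.py .580 .0737 .255 16.5
```

```text
time: 5.18
eef_pos: [0.5803, 0.0736, 0.2561]
orientation: [-0.0, 0.99, 0.143, 0.001]
force: [-0.6, -0.8, 0.1]
opening: 0.0313
t 5.175 pos [0.5803 0.0736 0.2561] yaw 16.48 q [0.008 0.506 1.694 0.    0.941 1.291] f [-0.6 -0.8  0.1] m [ 0.01 -0.05  0.  ] op 0.0313
shift cm [-0.03 -0.02  0.11] turn [ 0.0001 -0.0011 -0.0003]
```

```bash
python3 -m handwheel '0 0 0 0 0 -0.17;0 0 -0.05 0 0 -0.18;0 0 -0.06 0 0 -0.18;0 0 -0.06 0 0 -0.18;0 0 0 0 0 0'; python3 t.py .580 .0737 .26 16.5
```

```text
time: 5.8
eef_pos: [0.5797, 0.0741, 0.2565]
orientation: [-0.001, 0.874, 0.486, 0.0]
force: [-0.7, 0.9, 1.0]
opening: 0.0297
t 5.8 pos [0.5797 0.0741 0.2565] yaw 58.11 q [0.008 0.505 1.694 0.003 0.944 0.563] f [-0.7  0.9  1. ] m [0.02 0.01 0.39] op 0.0297
shift cm [-0.02  0.04 -0.35] turn [-2.700e-03 -6.000e-04  7.261e-01]
```

```bash
python3 -m handwheel '0 0 0 0 0 0.18;0 0 -0.08 0 0 0.18;0 0 -0.1 0 0 0.18;0 0 -0.1 0 0 0.18;0 0 -0.1 0 0 0.18;0 0 -0.1 0 0 0.18;0 0 0 0 0 0.05'; python3 t.py .580 .0737 .26 16.5
```

```text
time: 6.68
eef_pos: [0.58, 0.0735, 0.2575]
orientation: [0.001, 0.996, -0.084, -0.001]
force: [0.5, 1.5, 2.1]
opening: 0.0296
t 6.675 pos [0.58   0.0735 0.2575] yaw -9.68 q [ 0.008  0.504  1.692 -0.002  0.947  1.749] f [0.5 1.5 2.1] m [ 0.24 -0.23  0.4 ] op 0.0296
shift cm [-0.   -0.01 -0.25] turn [ 0.0013  0.0017 -0.4569]
```

```bash
python3 - <<'E'
from workcell import ctrl
import cv2
cv2.imwrite("pics/w4.png",ctrl.get_image("wrist")["img"])
cv2.imwrite("pics/s4.png",cv2.resize(ctrl.get_image("side")["img"][200:380,220:400],None,fx=3,fy=3))
E
python3 -m handwheel '0 0 -0.05 0 0 -0.18;0 0 -0.2 0 0 -0.18;0 0 -0.2 0 0 -0.18'; python3 t.py .580 .0737 .26 16.5;
```

```text
time: 7.15
eef_pos: [0.5795, 0.0742, 0.2587]
orientation: [-0.001, 0.982, 0.19, -0.002]
force: [5.1, 2.1, -16.2]
opening: 0.0297
t 7.15 pos [0.5795 0.0742 0.2587] yaw 21.93 q [0.009 0.502 1.692 0.002 0.951 1.196] f [  5.1   2.1 -16.2] m [ 0.46 -1.09 -0.36] op 0.0297
shift cm [ 0.03  0.06 -0.13] turn [-0.0025  0.003   0.0948]
```

View pics/s4.png

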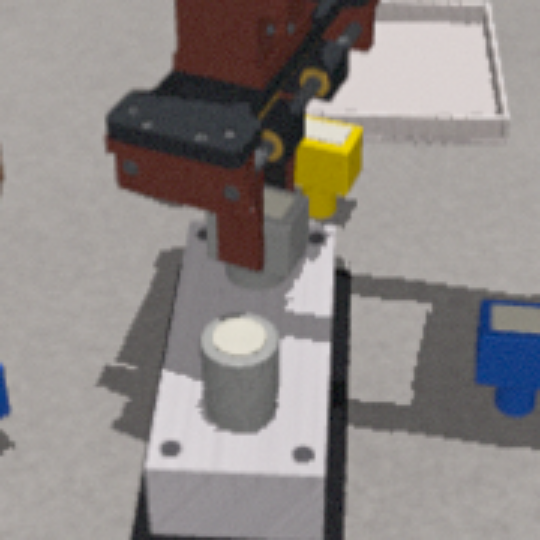

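View pics/w4.png

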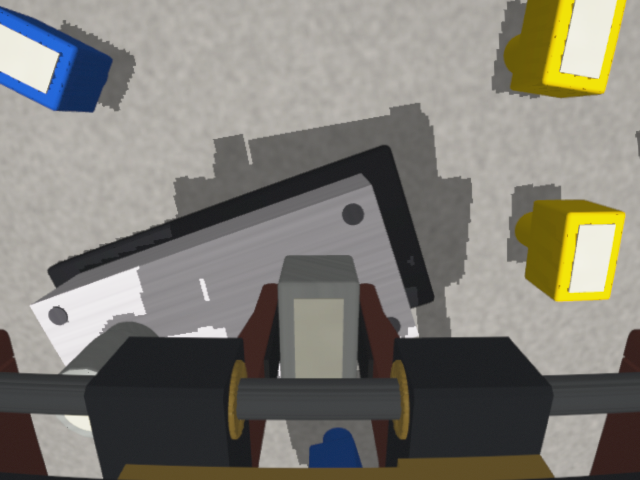

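```bash
python3 -m handwheel '0 0 -0.2 0 0 -0.18;0 0 -0.2 0 0 -0.18;0 0 -0.2 0 0 -0.18;0 0 -0.2 0 0 -0.18'; python3 t.py .580 .0737 .26 16.5;python3 -m handwheel '0 0 0 0 0 0.18;0 0 -0.15 0 0 0.18;0 0 -0.2 0 0 0.18;0 0 -0.2 0 0 0.18;0 0 -0.2 0 0 0.18;0 0 -0.2 0 0 0.18;0 0 -0.2 0 0 0.18'; python3 t.py .580 .0737 .26 16.5; python3 - <<'E'
from workcell import ctrl
import cv2
cv2.imwrite("pics/w5.png",ctrl.get_image("wrist")["img"])
cv2.imwrite("pics/s5.png",cv2.resize(ctrl.get_image("side")["img"][200:380,220:400],None,fx=3,fy=3))
E
```

```text
time: 7.65
eef_pos: [0.5798, 0.0743, 0.2607]
orientation: [-0.003, 0.848, 0.53, -0.001]
force: [4.2, 0.6, -14.5]
opening: 0.0299
t 7.65 pos [0.5798 0.0743 0.2607] yaw 64.02 q [0.008 0.5   1.689 0.004 0.958 0.459] f [  4.2   0.6 -14.5] m [ 0.1  -0.98 -0.38] op 0.0299
shift cm [-0.05  0.04  0.07] turn [-0.0063  0.0017  0.8294]
time: 8.52
eef_pos: [0.5804, 0.0731, 0.2633]
orientation: [0.0, 0.996, -0.09, -0.004]
force: [4.9, 0.1, -14.6]
opening: 0.0297
t 8.525 pos [0.5804 0.0731 0.2633] yaw -10.35 q [ 0.007  0.498  1.684 -0.     0.967  1.759] f [  4.9   0.1 -14.6] m [ 0.14 -1.    0.29] op 0.0297
shift cm [-0.05 -0.06  0.33] turn [-2.000e-04  7.300e-03 -4.687e-01]
```

View pics/s5.png

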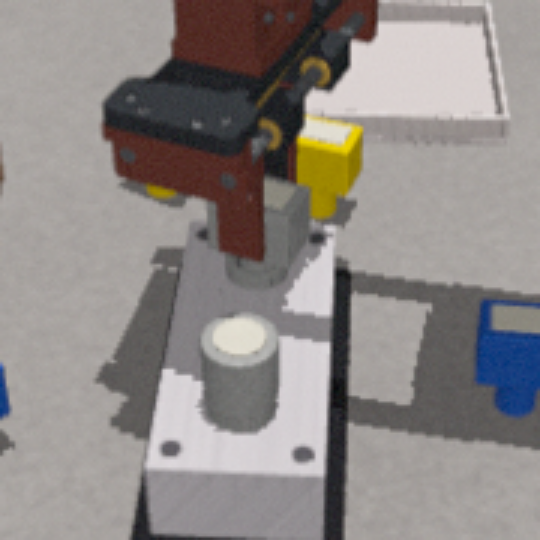

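```bash
python3 -m handwheel '0 0 0 0 0 -0.18;0 0 -0.15 0 0 -0.18;0 0 -0.2 0 0 -0.18;0 0 -0.2 0 0 -0.18;0 0 -0.2 0 0 -0.18;0 0 -0.2 0 0 -0.18;0 0 -0.2 0 0 -0.18'; python3 t.py .580 .0737 .28 16.5;python3 -m handwheel '0 0 0 0 0 0.18;0 0 -0.15 0 0 0.18;0 0 -0.2 0 0 0.18;0 0 -0.2 0 0 0.18;0 0 -0.2 0 0 0.18;0 0 -0.2 0 0 0.18;0 0 -0.2 0 0 0.18'; python3 t.py .580 .0737 .28 16.5; python3 - <<'E'
from workcell import ctrl
import cv2
cv2.imwrite("pics/s6.png",cv2.resize(ctrl.get_image("side")["img"][200:380,220:400],None,fx=3,fy=3))
E
```

```text
time: 9.5
eef_pos: [0.5807, 0.0739, 0.2674]
orientation: [-0.005, 0.843, 0.538, -0.003]
force: [5.5, 0.1, -17.9]
opening: 0.0296
t 9.5 pos [0.5807 0.0739 0.2674] yaw 65.08 q [0.007 0.493 1.68  0.006 0.978 0.438] f [  5.5   0.1 -17.9] m [ 0.09 -1.14 -0.29] op 0.0296
shift cm [-0.04 -0.07 -1.26] turn [-0.0105  0.0042  0.8478]
time: 10.38
eef_pos: [0.5813, 0.0727, 0.2714]
orientation: [-0.001, 0.998, -0.064, -0.006]
force: [5.4, 0.8, -17.5]
opening: 0.0296
t 10.375 pos [0.5813 0.0727 0.2714] yaw -7.31 q [0.006 0.489 1.675 0.003 0.989 1.703] f [  5.4   0.8 -17.5] m [ 0.12 -1.22  0.2 ] op 0.0296
shift cm [-0.15 -0.09 -0.86] turn [-0.0032  0.0111 -0.4156]
```

View pics/s6.png

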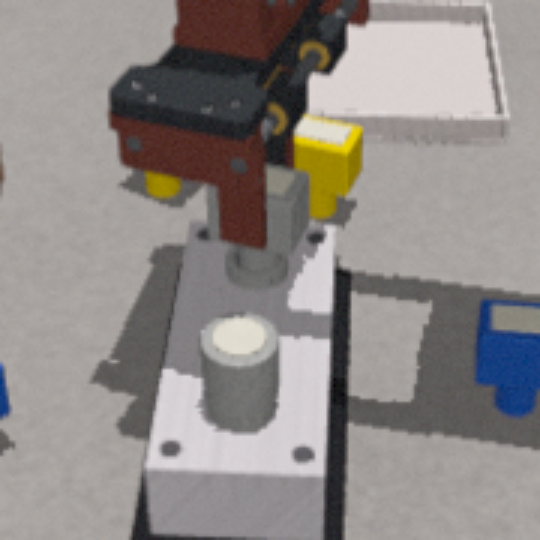

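The block's pins haven't moved in the picture, and the stem is about 15 mm out. I'll carry on, taking out a little of the tilt.

```bash
python3 -m handwheel '0 0 0 0 0.006 -0.18;0 0 -0.15 0 0 -0.18;0 0 -0.18 0 0 -0.18;0 0 -0.18 0 0 -0.18;0 0 -0.18 0 0 -0.18;0 0 -0.18 0 0 -0.18;0 0 -0.18 0 0 -0.18'; python3 t.py .580 .0737 .28 16.5;python3 -m handwheel '0 0 0 -0.006 0 0.18;0 0 -0.15 0 0 0.18;0 0 -0.18 0 0 0.18;0 0 -0.18 0 0 0.18;0 0 -0.18 0 0 0.18;0 0 -0.18 0 0 0.18;0 0 -0.18 0 0 0.18'; python3 t.py .580 .0737 .28 16.5; python3 - <<'E'
from workcell import ctrl
import cv2
cv2.imwrite("pics/s7.png",cv2.resize(ctrl.get_image("side")["img"][200:380,220:400],None,fx=3,fy=3))
E
```

```text
time: 11.3
eef_pos: [0.5806, 0.0736, 0.2762]
orientation: [-0.005, 0.832, 0.555, -0.002]
force: [0.5, -0.4, -0.8]
opening: 0.0297
t 11.3 pos [0.5806 0.0736 0.2762] yaw 67.48 q [0.006 0.481 1.673 0.008 0.996 0.395] f [ 0.5 -0.4 -0.8] m [-0.05 -0.23 -0.01] op 0.0297
shift cm [-0.01 -0.07 -0.38] turn [-0.0114  0.0026  0.8897]
time: 12.18
eef_pos: [0.5783, 0.0733, 0.29]
orientation: [-0.002, 0.999, -0.043, -0.004]
force: [-0.9, 0.7, -1.5]
opening: 0.0298
t 12.175 pos [0.5783 0.0733 0.29  ] yaw -4.97 q [0.006 0.461 1.667 0.004 1.022 1.662] f [-0.9  0.7 -1.5] m [ 0.06  0.03 -0.02] op 0.0298
shift cm [ 0.17 -0.05  1.  ] turn [-0.0043  0.0082 -0.3747]
```

View pics/s7.png

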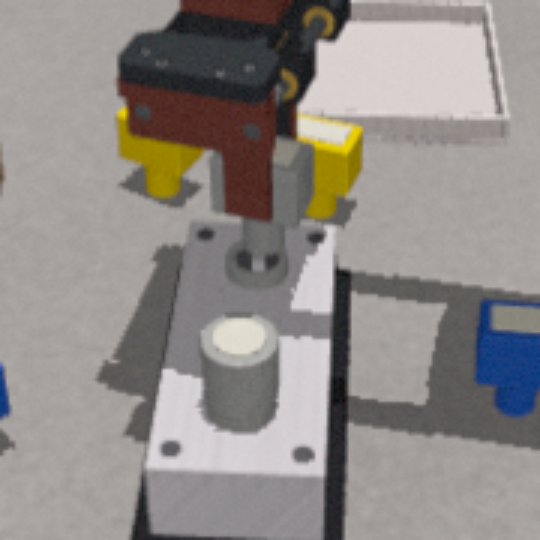

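The holder is out: the socket is empty, the vertical force is about zero, and the block is still on its base. I'll lift clear and carry it to the tray.

```bash
python3 -m handwheel '0 0 -2 0 0 0;0 0 -4 0 0 0;0 0 -2 0 0 0;0 0 0 -0.004 0.008 0'; python3 t.py .5567 -.2189 .36 -5; python3 -m handwheel '0.1 2 0 0 0 0;0.1 4.5 0 0 0 0;0.1 4.5 0 0 0 0;0.1 4.5 0 0 0 0;0 4.5 0 0 0 0;0 4.5 0 0 0 0;0 3 0 0 0 0;0 0 0 0 0 0'; python3 t.py .5567 -.2189 .30 -5
```

```text
time: 12.72
eef_pos: [0.5776, 0.0729, 0.3731]
orientation: [0.001, 0.999, -0.035, -0.002]
force: [-0.7, 0.5, -2.0]
opening: 0.0297
t 12.725 pos [0.5776 0.0729 0.3731] yaw -4.05 q [ 0.007  0.364  1.586 -0.002  1.194  1.65 ] f [-0.7  0.5 -2. ] m [ 0.04 -0.    0.09] op 0.0297
shift cm [-2.000e-02  2.925e+01  1.360e+00] turn [0.0018 0.0036 0.0165]
time: 13.72
eef_pos: [0.5612, -0.2085, 0.365]
orientation: [-0.0, 1.0, -0.019, -0.007]
force: [0.6, -0.2, -1.4]
opening: 0.0296
t 13.725 pos [ 0.5612 -0.2085  0.365 ] yaw -2.23 q [-0.469  0.398  1.554 -0.006  1.202  1.143] f [ 0.6 -0.2 -1.4] m [ 0.07  0.   -0.06] op 0.0296
shift cm [-0.32  1.06  6.5 ] turn [0.0001 0.0142 0.0484]
```

```bash
python3 -m handwheel '-.2 0.6 3 0 0.014 0;-0.1 0.2 4 0 0 0;0 0 4 0 0 0;0 0 1.5 0 0 0;0 0 0 0 0 0;0 0 0 0 0 0'; python3 t.py .5567 -.2189 .217 -2.2;python3 - <<'E'
from workcell import ctrl
import cv2
cv2.imwrite("pics/s8.png",cv2.resize(ctrl.get_image("side")["img"][130:270,260:440],None,fx=4,fy=4))
E
```

```text
time: 14.48
eef_pos: [0.557, -0.2113, 0.2362]
orientation: [-0.002, 1.0, -0.013, -0.001]
force: [0.1, 0.2, -0.5]
opening: 0.0299
t 14.475 pos [ 0.557  -0.2113  0.2362] yaw -1.52 q [-0.479  0.545  1.682  0.003  0.917  1.116] f [ 0.1  0.2 -0.5] m [ 0.04 -0.    0.  ] op 0.0299
shift cm [-0.    0.77  1.92] turn [-0.003   0.0011  0.0119]
```

View pics/s8.png

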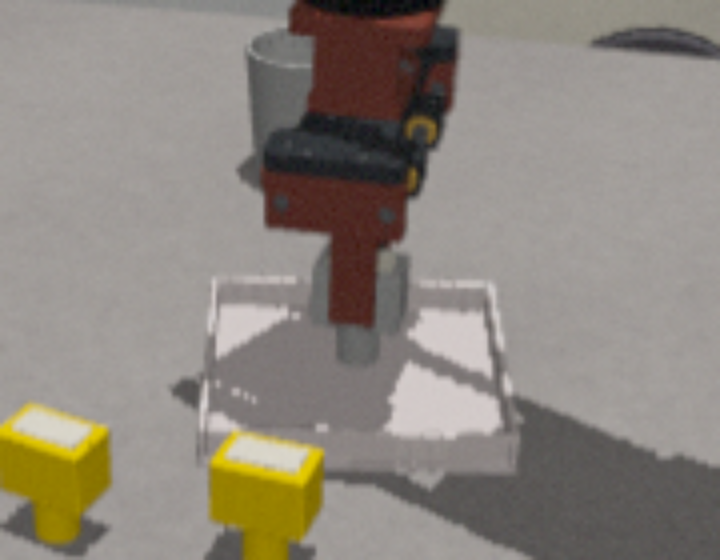

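The holder hangs upright over the tray, with its foot at about (357,365) in the crop. I'll lower it with small steps until it touches.

```bash
python3 -m handwheel '0 0.7 0.5 0 0 0;0 0 0.6 0 0 0;0 0 0.3 0 0 0;0 0 0 0 0 0'; python3 t.py .5567 -.2189 .217 -2.2; python3 -m handwheel '0 0 0.15 0 0 0;0 0 0.15 0 0 0;0 0 0.1 0 0 0'; python3 t.py .5567 -.2189 .217 -2.2
```

```text
time: 15.02
eef_pos: [0.5579, -0.2196, 0.2241]
orientation: [-0.0, 1.0, -0.013, 0.002]
force: [0.4, 0.3, -2.3]
opening: 0.0296
t 15.025 pos [ 0.5579 -0.2196  0.2241] yaw -1.53 q [-0.491  0.565  1.683  0.003  0.89   1.105] f [ 0.4  0.3 -2.3] m [ 0.02  0.01 -0.01] op 0.0296
shift cm [-0.13 -0.07  0.71] turn [-0.0006 -0.0039  0.0117]
time: 15.4
eef_pos: [0.558, -0.2196, 0.2199]
orientation: [-0.0, 1.0, -0.013, 0.002]
force: [0.2, -0.4, -2.3]
opening: 0.0296
t 15.4 pos [ 0.558  -0.2196  0.2199] yaw -1.53 q [-0.491  0.571  1.685  0.003  0.882  1.105] f [ 0.2 -0.4 -2.3] m [ 0.01  0.08 -0.02] op 0.0296
shift cm [-0.13 -0.06  0.29] turn [-0.0005 -0.0039  0.0117]
```

```bash
for i in 1; do python3 -m handwheel '0 0 0.12 0 0 0;0 0 0.1 0 0 0'; python3 -m handwheel '0 0 0.1 0 0 0';python3 -m handwheel '0 0 0.1 0 0 0';python3 -m handwheel '0 0 0.1 0 0 0'; done; python3 t.py .5567 -.2189 .217 -2.2
```

```text
time: 15.65
eef_pos: [0.558, -0.2195, 0.2176]
orientation: [-0.0, 1.0, -0.013, 0.002]
force: [-0.2, -0.2, -1.6]
opening: 0.0295
time: 15.78
eef_pos: [0.5581, -0.2195, 0.2171]
orientation: [-0.0, 1.0, -0.013, 0.002]
force: [-2.7, 1.9, 10.5]
opening: 0.0297
time: 15.9
eef_pos: [0.5581, -0.2195, 0.2171]
orientation: [-0.0, 1.0, -0.013, 0.002]
force: [-2.9, 1.3, 11.3]
opening: 0.0298
time: 16.02
eef_pos: [0.558, -0.2194, 0.2171]
orientation: [-0.0, 1.0, -0.013, 0.002]
force: [-2.9, 1.2, 8.0]
opening: 0.0299
t 16.025 pos [ 0.558  -0.2194  0.2171] yaw -1.51 q [-0.491  0.575  1.687  0.003  0.876  1.105] f [-2.9  1.2  8. ] m [ 0.21  0.54 -0.04] op 0.0299
shift cm [-0.13 -0.05  0.01] turn [-0.0003 -0.0042  0.0121]
```

It's touching the floor at TCP z = 0.217, as predicted. I'll reduce the grip, then open slowly.

```bash
python3 -m handwheel '0 0 0 0 0 0;0 0 0 0 0 0;0 0 0 0 0 0' - 5; python3 -m handwheel '0 0 0 0 0 0;0 0 0 0 0 0;0 0 0 0 0 0;0 0 0 0 0 0' 0.2; python3 -m handwheel '0 0 0 0 0 0;0 0 0 0 0 0;0 0 0 0 0 0' -0.5;python3 - <<'E'
from workcell import ctrl
import cv2
cv2.imwrite("pics/s9.png",cv2.resize(ctrl.get_image("side")["img"][130:270,260:440],None,fx=4,fy=4))
cv2.imwrite("pics/w9.png",ctrl.get_image("wrist")["img"])
E
```

```text
time: 16.4
eef_pos: [0.5581, -0.2194, 0.2172]
orientation: [-0.0, 1.0, -0.013, 0.002]
force: [-0.3, 0.0, -1.2]
opening: 0.0298
time: 16.9
eef_pos: [0.5583, -0.2196, 0.2173]
orientation: [0.0, 1.0, -0.013, 0.003]
force: [-0.2, 1.2, 0.4]
opening: 0.0351
time: 17.27
eef_pos: [0.5583, -0.2196, 0.2173]
orientation: [0.0, 1.0, -0.013, 0.003]
force: [0.2, 0.5, 0.3]
opening: 0.0612
```

View pics/s9.png

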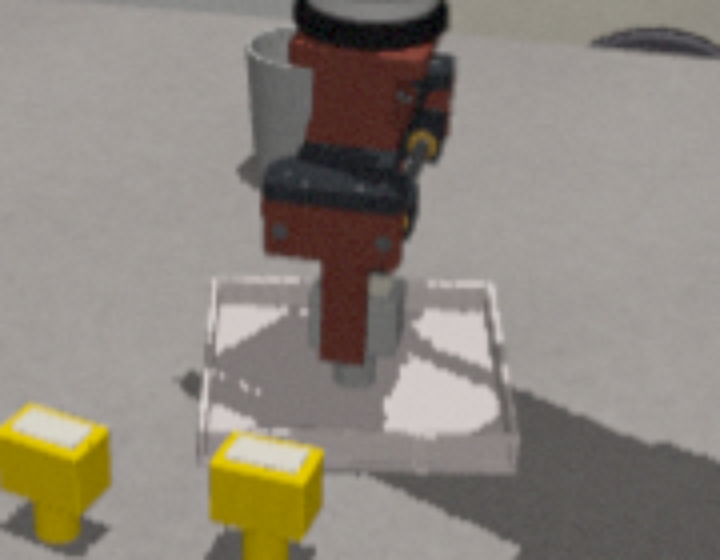

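View pics/w9.png

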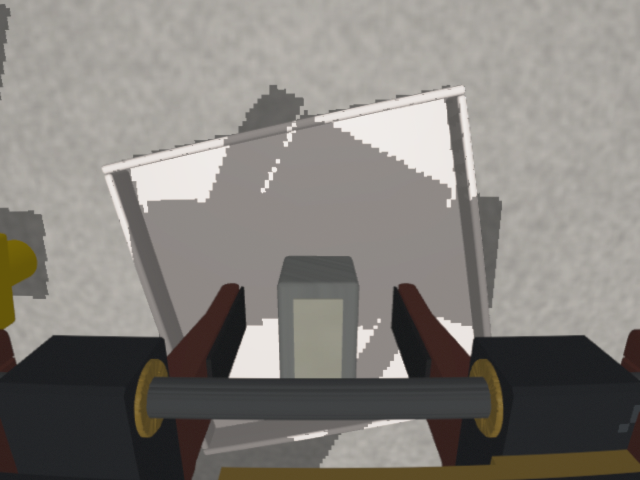

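Both views show the holder standing upright in the tray. It is centred between the open fingers (wrist columns 278–357) with a clear gap on each side. I'll open fully and go straight up, slowly at first.

```bash
python3 -m handwheel '0 0 0 0 0 0;0 0 -1 0 0 0;0 0 -2 0 0 0;0 0 -4 0 0 0;0 0 -5 0 0 0;0 0 -4 0 0 0;-4 0 0 0 0 0;0 0 0 0 0 0' -1; python3 -m handwheel '-6 0 0 0 0 0;-6 0 0 0 0 0;0 0 0 0 0 0'
python3 - <<'E'
from workcell import ctrl
import cv2
from h import *
T=ctrl.get_image("top");S=ctrl.get_image("side")
cv2.imwrite("pics/t10.png",T["img"]);cv2.imwrite("pics/s10.png",S["img"])
# expected model-free check: where axis points of an upright holder at tray would project
for z in (.0045,.062): print(z,proj(T,[.558,-.2194,z]),proj(S,[.558,-.2194,z]))
E
```

```text
time: 18.38
eef_pos: [0.5167, -0.2184, 0.3865]
orientation: [0.001, 1.0, -0.013, 0.004]
force: [0.3, 0.5, 0.1]
opening: 0.0879
time: 18.75
eef_pos: [0.3956, -0.2156, 0.3866]
orientation: [0.002, 1.0, -0.013, 0.006]
force: [0.4, 1.0, -0.4]
opening: 0.088
0.0045 [[431.76013429 242.53063473]] [[348.3867052  224.96355681]]
0.062 [[440.64774463 238.43339278]] [[349.49012996 201.5356248 ]]
```

View pics/t10.png

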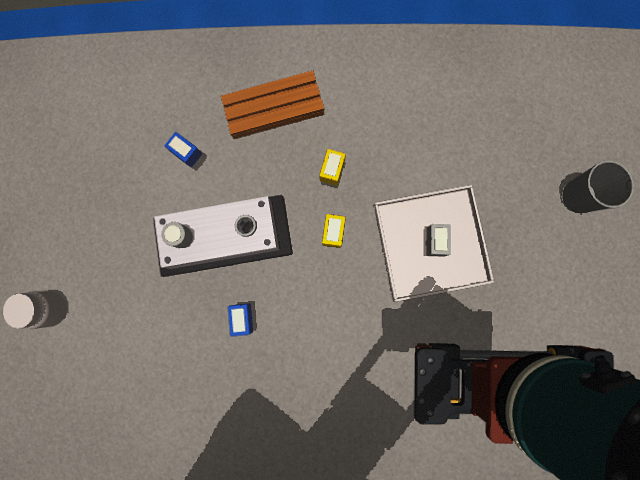

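View pics/s10.png

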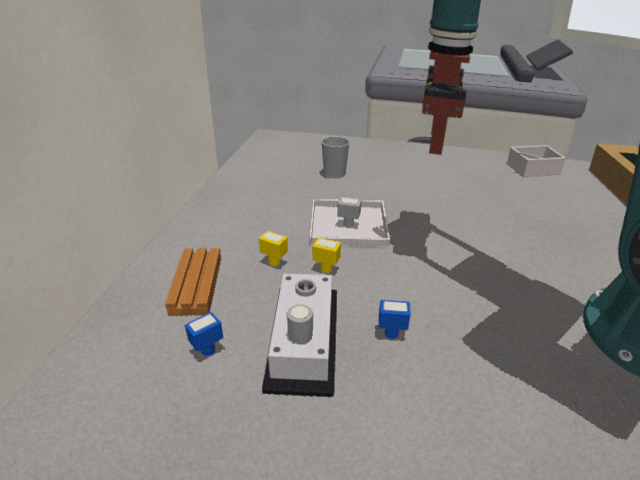

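The top view has the label at about (440,238), where an upright holder's top should project. In the side view the holder stands on its stem, with its top at about (349,201) and its foot at about (348,225), as predicted. The block and the round-headed holder are at the same pixels as at the start. I'm handing in.

```bash
python3 - <<'E'
from workcell import ctrl
print(ctrl.finish_job())
E
```

```text
the job is handed in; nothing more can be done
None
```

The oblong-headed holder is out of its socket and standing upright in the white tray, and the job was handed in at about 19 s of the 61 s allowed. No verdict was reported, so the result rests on my own checks.

**What I did:** I gripped the head across its 30 mm at 60 N and twisted it back and forth, about 70 degrees a stroke, a little over the 60 asked. Early strokes rose 1 to 3 mm because my first pulls were too small, and later ones rose about 4 mm. The readings I took mid-pull, one at the end of each stroke, showed up to about 18 N. I then carried it to the tray, lowered it until it touched the floor, let go and backed away.

**Last checks:**
- **Holder:** in both the top and side pictures its top and foot are within a pixel or two of where an upright holder at the tray centre should appear.
- **Block and round-headed holder:** neither has visibly moved in the top and side pictures, though I judged this by eye and did not measure it again.
- **Robot:** the gripper is open and well clear of everything.
- **Disagreement:** the top and wrist cameras put the head about 2 to 3 mm apart before the grasp, so I aimed between them. Nothing else failed or disagreed.

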